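# Open the exhaust filter unit for a filter change

## Task

The dust filter of the exhaust unit on the bench is due for a change. With a fingertip press the orange snap tab right in until the dark lid springs free, then push the lid by its raised step along its guides, off its seat, until the whole filter well is open, and leave it lying flat on the rear deck with the tab sprung back up. Only press and push: do not lift or tip the lid, fling it along or force it against the latched tab, do not touch the old filter in the well, and leave the things round the unit where they are.

Things in the scene. Friction and masses are not known exactly. Their poses are not given: they have to be found in the camera images.
- filter_unit: Exhaust filter unit: fixed pale grey housing 238 x 113 x 52 mm. Origin: centre of its underside, at bench height; its x runs lengthwise from the tab end (-119 mm) to the rear stop (inner face +112 mm, 52 mm high), z up. Filter well open from x = -51 to +9 mm, |y| < 38 mm; behind it the rear deck. Front blocks beside the tab: |y| = 30 to 56 mm, x = -91 to -78 mm, 47.5 mm high.
- lid: Dark grey sliding lid, plate 92 x 100 x 4 mm, 0.06 to 0.13 kg. Origin: centre of its underside; axes as the unit's. Latched: x = -27, z = 40 mm in the unit's frame. Pressing the tab lets spring pins move it 6 mm in +x, where it cannot latch again and the tab may be let go. Well wholly open after 82 mm, rear stop at 93 mm. Once free it slides with 1 to 3 N, along +x only.
- push_face (a point): Middle of the upright front face, looking to the unit's -x, of the lid's raised thumb step: 60 mm wide, from the lid's upper side (44 mm above the bench) to 60 mm; this point is 52 mm above the bench, 16 mm to -x of the lid's origin. Between the tab's pad and the face 36 mm are free with the lid latched, 42 mm once released. Push here towards the unit's +x.
- lid_rail (a point): Middle of the left guide lip on the unit (unit y = +51.5 mm). Both side walls run the unit's length, inner faces |y| = 51.5 mm, tops 45.5 mm above the bench; on them from x = -75 to +7 mm the lips reach inward over the lid's edges to |y| = 46.5 mm, tops 49.5 mm, and hold it down on its seat. Beyond x = +7 mm the lid lies open from above.
- old_filter: Used grey pleated filter cartridge, 56 x 72 x 16 mm, in the well under the lid, its top 34.5 mm above the bench. Origin: centre of its underside. Not to be touched.
- tab: Orange snap tab: sprung tongue 26 mm wide, pivoted at the unit's front end (its origin), with a thumb pad and, at its far end, a catch tooth seen in the small window of the lid.
- tab_pad (a point): Middle of the top of the tab's ribbed thumb pad, 20 mm along the unit's x by 26 mm across, 54 mm above the bench and 14 mm above its surroundings, at x = -89 mm, y = 0 in the unit's frame. Press straight down about 4 mm.
- tab_angle (a joint): Angle of the tab: 0 = up, 0.15 rad = fully in, at its stop (pad 4 mm down). The tooth lets the lid go at about 0.07 rad. Fully in takes about 5 N at the pad. It springs back when let go, but stays partly down until the lid's front edge has passed over the tooth.
- new_filter: New white pleated filter cartridge in a blue frame, 56 x 72 x 16 mm, lying on the bench beside the unit. Bystander.
- tin: Flat round grease tin with a green lid, 54 mm across, 20 mm high, on the bench. Bystander.
- bottle: White plastic bottle, 49 mm across, 94 mm high, standing on the bench. Bystander.
There are look-alikes about, which are no part of the job. What is shaped like the lid but red is not meant.

How it is judged:
By the outcome, as a careful person would: the job done as asked, in the order asked, and still so for the second after the job is handed in, with the robot touching nothing.
It also fails if it takes over 38 s, if anything falls off the work surface, if the arm or the gripper's body presses on something with over 40 N, if the wrist force passes 120 N, or if a joint passes its speed limit or range.

## Robot

A 6-joint arm with a two-finger parallel gripper is mounted at the origin on a cart in front of the work surface, level with it; the furniture and walls round the work are solid. World frame = base frame: x ahead of the robot, y to its left, z up, the work surface at z = 0. Lengths are in m, angles in rad, forces in N, time in s.
With the tool pointing down it reaches from about 0.35 to 0.775 m from the base axis. Payload 7.3 kg.
Tool frame: the origin (TCP) lies where the fingers leave the gripper's body, on its centre line; the fingertips stand 66 mm ahead of it and the grasp point (between the pads) lies 47 mm ahead of it; z points along the fingers, y is the line along which they close (so a half turn about z gives the same grasp; the last joint's range is limited). The gripper opens to 92 mm and grips with 3 to 60 N. Pads are 19 mm wide; open, the fingers measure 130 mm over their backs; the gripper's body (75 mm by 190 mm) begins 47 mm behind the grasp point.
Start: joints at [1.181, 0.342, 1.524, -0, 1.275, -0.146], TCP at [0.127, 0.509, 0.292] pointing down, gripper open.
Joint ranges: [-2.53, 2.53], [-0.77, 2.02], [0.04, 2.7], [-1, 4.14], [0.28, 2.66], [-3.11, 3.11]. Speed limits (rad/s): [2.57, 2.57, 3.14, 3.14, 3.14, 3.14].

## Interface

Orientations are given as [roll, pitch, yaw] about the fixed x, y, z axes, in that order (R = Rz(yaw) Ry(pitch) Rx(roll)).
In Python, from workcell import manip gives the robot as it stands.
- The arm moves only by the shell command python3 -m creep 'ROWS' [FORCE]. ROWS is JSON, a list of rows, each an object with "translation": the shift along the tool's x, y, z in units of 25 mm (1.0 is 25 mm), a list of three; "rotation": the turn, a rotation vector about the tool's x, y, z in units of 6 degrees (1.0 is 6 degrees), a list of three; "gripper": the opening, from 0 (shut) to 1 (fully open). A call has 1 to 8 rows; each row shifts and turns the commanded pose from where the row before left it, along the tool's axes as they then stand; what a row does not reach is not made up. A row lasts 1/12 s, in which the tool goes at most 41.7 mm and 7.16 degrees, less where a joint would pass 70% of its speed; a pose out of reach is approached as far as the arm can. A call is refused whole if a number of a shift passes 1 or a number of a turn 1, either way. A call with a gripper value outside its range is refused whole. The fingers move at their own pace and stop on an object; FORCE is the grip in N (left out, the last holds). Time passes only in rows, so rows that do not move let the fingers close. It gives the time, the measured TCP pose, the force, the opening and the grip force at its end, in the units of the state.
- manip.state(): the state, without advancing time (a new reading comes with each control period).
- manip.snapshot(name): name is "scene" or "top" or "wrist"; returns (picture, depth): 420x560x3 uint8, red, green, blue; 420x560 float32, m along the optical axis (not along the pixel's ray), 0 where there is no reading.
- manip.get_calibration(name): a dict with "intrinsics" (3x3 intrinsics, pixels), "k1" (the pictures are not rectified: a ray, as slopes to the right and down, at radius r is drawn at 1 + k1 r^2 times it, then the intrinsics apply), "R" (3x3) and "t" (3): a world point X has camera coordinates R X + t; the wrist camera has in their place "hand_eye" (4x4, takes a point from camera to tool coordinates, whose origin is the TCP and whose axes are the flange's). Camera axes: x right, y down, z forward; pixel columns grow to the right and rows downward; lengths in m; the calibration is good to about 2 mm. A picture is of the moment at which its call begins: read the wrist's pose just before it. get_calibration takes no time and is no camera call.
- manip.sign_off(): hands the job in; it is judged then, once.
Trained networks look in the newest picture that a camera, given by its name, has taken for a name from the list of things; names that differ only in an ending like _2 or _b are one class to them, and where a whole thing is asked for, a point or a joint stands for the part that bears it (a point fixed in the world has none). Each returns a list of dicts, best first, with "confidence" (0 to 1); they miss things now and then, are a little off and sometimes report something else, mostly with a low value. They report only what shows in the picture. A call takes as long as a camera call. They do not tell look-alikes from the thing itself.
- manip.regions_of(camera, thing): "pixels" (420x560 bool, what is visible of it) and "xy" ([column, row] in pixels, amid what is visible of it).
The state is a dict: "time_s": time; "joints": joint angles; "qd": joint speeds; "joint_torque": joint torques, N m; "eef_pos": TCP position; "orientation": TCP orientation; "ft_force": force on the tool from outside, world axes, zero at the start; "moment": the same for the moment, N m; "gripper_width": finger opening in m; "grasp_force": force on a finger pad.
Only numpy, scipy, OpenCV 4.12 (cv2) and the standard library are available. Lean on these libraries where they do the work, as an engineer would, in place of code of your own. Each camera call takes 0.05 s, during which the arm holds its last target. There are 200 camera calls.

## Working session

There is one attempt and no reset: what is moved stays moved. The work goes in short steps, Python scripts to look and compute and a shell command to move; the robot and the scene stay as the last step left them, time stands still between calls to the robot, and variables do not carry over. Pictures are saved under pics/ and viewed, at most 10 in all, crops included, and the job is handed in when it is done.

```bash
mkdir -p pics
cat > h.py <<'E'
import numpy as np, cv2
from workcell import manip
from scipy.spatial.transform import Rotation as Ro
def snap(n,f=None):
    s=manip.state(); p,d=manip.snapshot(n)
    if f: cv2.imwrite('pics/'+f,p[:,:,::-1])
    return s,p,d
def w(n,s,uv,z):
    """pixels uv (N,2), depths z -> world"""
    c=manip.get_calibration(n);K=np.array(c['intrinsics'],float)
    uv=np.atleast_2d(np.array(uv,float))
    xy=cv2.undistortPoints(uv[:,None],K,np.array([c['k1'],0,0,0,0.]))[:,0] if 0 else und(uv,K,c['k1'])
    P=np.c_[xy,np.ones(len(xy))]*np.ravel(z)[:,None]
    if 'R' in c: return (P-np.array(c['t']))@np.array(c['R'])
    H=np.array(c['hand_eye']);P=P@H[:3,:3].T+H[:3,3]
    return P@Ro.from_euler('xyz',s['orientation']).as_matrix().T+np.array(s['eef_pos'])
def und(uv,K,k):
    q=(uv-K[:2,2])/[K[0,0],K[1,1]];x=q.copy()
    for _ in range(20): x=q/(1+k*(x**2).sum(1,keepdims=True))
    return x
E
python3 - <<'E'
from h import *
s,p,d=snap('top','top0.png'); print({k:np.round(v,3) for k,v in s.items()})
for t in ['filter_unit','lid','tab','new_filter','tin','bottle']:
    for r in manip.regions_of('top',t):
        m=r['pixels']&(d>0); v,u=np.nonzero(m)
        if len(u)==0: continue
        P=w('top',s,np.c_[u,v],d[m]); print(t,round(r['confidence'],2),np.round(r['xy']),len(u),np.round(np.median(P,0),3))
snap('scene','scene0.png')
E
```

```text
{'time_s': np.float64(0.0), 'joints': array([ 1.181,  0.343,  1.525,  0.   ,  1.275, -0.146]), 'qd': array([-0.003,  0.   ,  0.001,  0.001,  0.   , -0.   ]), 'joint_torque': array([ 2.0000e-03, -4.3124e+01, -2.4422e+01,  7.2000e-02,  5.6000e-02,
       -0.0000e+00]), 'eef_pos': array([0.127, 0.509, 0.292]), 'orientation': array([-3.14 , -0.   ,  2.898]), 'ft_force': array([-0.288,  0.781, -0.333]), 'moment': array([ 0.051, -0.006,  0.033]), 'grasp_force': np.float64(0.0), 'gripper_width': np.float64(0.092)}
filter_unit 0.85 [274. 203.] 3503 [ 0.549 -0.075  0.04 ]
lid 0.96 [256. 224.] 1675 [ 0.499 -0.037  0.045]
lid 0.74 [373. 200.] 1665 [ 0.565 -0.312  0.005]
tab 0.69 [238. 249.] 175 [0.449 0.005 0.053]
new_filter 0.72 [212. 194.] 684 [0.582 0.071 0.01 ]
tin 0.79 [298. 266.] 446 [ 0.407 -0.137  0.02 ]
bottle 0.8 [318. 227.] 406 [ 0.499 -0.18   0.094]
```

```bash
python3 -c "
import cv2,numpy as np
a=cv2.imread('pics/top0.png');b=cv2.imread('pics/scene0.png');cv2.imwrite('pics/both0.png',cv2.resize(np.vstack([a,b]),(400,600)))"
```

```text
(no output)
```

View pics/top0.png

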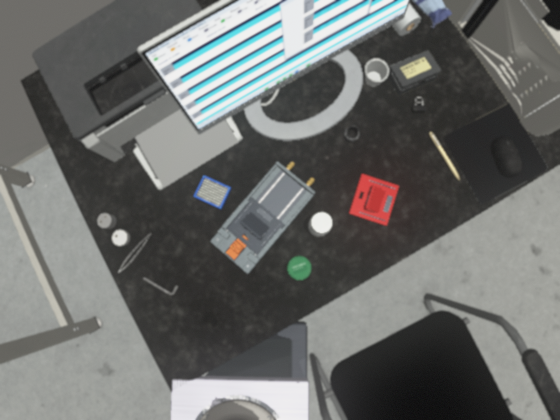

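View pics/scene0.png

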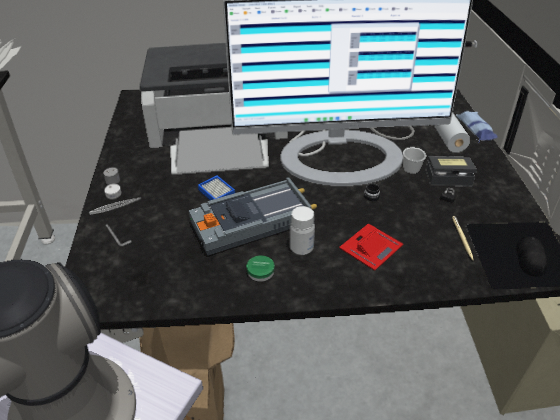

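The top view shows two lid-shaped things: the dark lid in the grey unit at (256,224) and the red one on the bench at (373,200). The orange tab is at about (238,249) and the rear stop, with brass pins, is up-right at about (300,175). The description says dark grey and in the unit, so I choose (256,224). The new filter is at (212,194), the tin at (298,266) and the bottle at (318,227).

Run:
```python
from h import *
a=cv2.imread('pics/top0.png')[150:285,190:400]
cv2.imwrite('pics/crop0.png',cv2.resize(a,None,fx=3.5,fy=3.5,interpolation=cv2.INTER_CUBIC))
s,p,d=snap('top')
r=manip.regions_of('top','filter_unit')[0]['pixels']|manip.regions_of('top','lid')[0]['pixels']
m=r&(d>0);v,u=np.nonzero(m);P=w('top',s,np.c_[u,v],d[m]);P=P[P[:,2]>.03]
print(cv2.minAreaRect((P[:,:2]*1000).astype(np.float32)))
H=np.array(manip.get_calibration('wrist')['hand_eye']);print(H.round(3),manip.get_calibration('wrist')['intrinsics'])
```

```text
((527.1185913085938, -59.95555877685547), (113.33946228027344, 258.9513854980469), 50.292205810546875)
[[ 0.    -0.968 -0.252  0.067]
 [ 1.    -0.     0.001 -0.   ]
 [-0.001 -0.252  0.968 -0.092]
 [ 0.     0.     0.     1.   ]] [[340.98493618   0.         280.52936755]
 [  0.         340.98493618 212.48076527]
 [  0.           0.           1.        ]]
```

View pics/crop0.png

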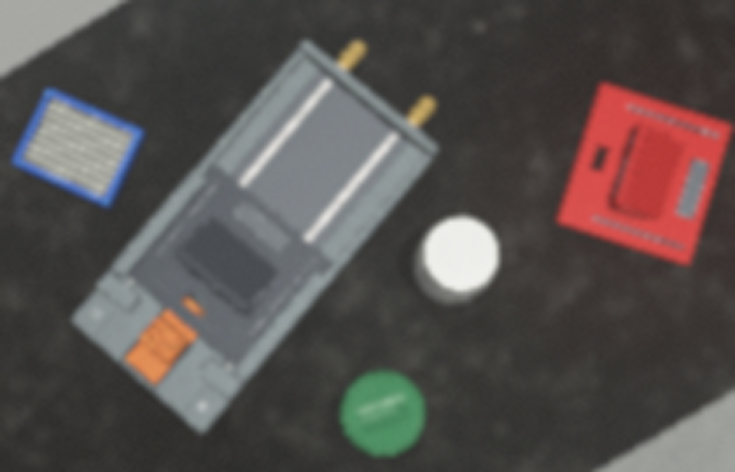

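The crop shows the dark lid latched in the grey unit, with its raised step at about (230,260) and the orange tab at (163,345). The red look-alike at (645,175) lies loose on the bench. Next I turn the tool to the unit's axis, close the fingers, and hover for a closer look.

```bash
python3 -m creep '[{"translation":[0,0,0],"rotation":[0,0,1],"gripper":0},{"translation":[0,0,0],"rotation":[0,0,1],"gripper":0},{"translation":[0,0,0],"rotation":[0,0,1],"gripper":0},{"translation":[0,0,0],"rotation":[0,0,1],"gripper":0},{"translation":[0,0,0],"rotation":[0,0,0.28],"gripper":0},{"translation":[-0.9,-0.28,0],"rotation":[0,0,0],"gripper":0},{"translation":[-0.9,-0.28,0],"rotation":[0,0,0],"gripper":0},{"translation":[-0.9,-0.28,0],"rotation":[0,0,0],"gripper":0}]' 10
python3 -m creep '[{"translation":[-0.95,-0.28,0],"rotation":[0,0,0],"gripper":0},{"translation":[-0.95,-0.28,0],"rotation":[0,0,0],"gripper":0},{"translation":[-0.95,-0.28,0],"rotation":[0,0,0],"gripper":0},{"translation":[-0.95,-0.28,0],"rotation":[0,0,0],"gripper":0},{"translation":[-0.95,-0.28,0],"rotation":[0,0,0],"gripper":0},{"translation":[-0.95,-0.28,0],"rotation":[0,0,0],"gripper":0},{"translation":[-0.95,-0.28,0],"rotation":[0,0,0],"gripper":0},{"translation":[-0.95,-0.28,0],"rotation":[0,0,0],"gripper":0}]'
```

```text
time_s: 1.22
eef_pos: [0.1654, 0.4496, 0.2921]
orientation: [-3.142, 0.0, 2.451]
ft_force: [0.1, 0.2, 0.2]
gripper_width: 0.0431
grasp_force: 0.0
time_s: 1.88
eef_pos: [0.2763, 0.2848, 0.2924]
orientation: [3.141, 0.0, 2.45]
ft_force: [0.3, -0.3, -0.9]
gripper_width: 0.0004
grasp_force: 0.0
```

```bash
python3 -m creep '[{"translation":[-0.95,-0.28,0],"rotation":[0,0,0],"gripper":0},{"translation":[-0.95,-0.28,0.1],"rotation":[0,0,0],"gripper":0},{"translation":[-0.95,-0.28,0.1],"rotation":[0,0,0],"gripper":0},{"translation":[-0.95,-0.28,0.1],"rotation":[0,0,0],"gripper":0},{"translation":[-0.95,-0.28,0.1],"rotation":[0,0,0],"gripper":0},{"translation":[-0.95,-0.28,0.1],"rotation":[0,0,0],"gripper":0},{"translation":[-0.95,-0.28,0.1],"rotation":[0,0,0],"gripper":0},{"translation":[-0.95,-0.28,0.1],"rotation":[0,0,0],"gripper":0}]'
python3 -m creep '[{"translation":[-0.95,-0.28,0.1],"rotation":[0,0,0],"gripper":0},{"translation":[-0.95,-0.28,0.1],"rotation":[0,0,0],"gripper":0},{"translation":[-0.95,-0.28,0],"rotation":[0,0,0],"gripper":0},{"translation":[-0.95,-0.28,0],"rotation":[0,0,0],"gripper":0},{"translation":[-0.95,-0.28,0],"rotation":[0,0,0],"gripper":0},{"translation":[-0.9,-0.28,0],"rotation":[0,0,0],"gripper":0},{"translation":[0,0,0],"rotation":[0,0,0],"gripper":0},{"translation":[0,0,0],"rotation":[0,0,0],"gripper":0}]'
python3 - <<'E'
from h import *
s,p,d=snap('wrist','w1.png'); print(np.round(s['eef_pos'],4),np.round(s['orientation'],4))
np.savez('w1.npz',p=p,d=d,e=s['eef_pos'],o=s['orientation'])
for t in ['filter_unit','lid','tab','tab_pad']:
    for r in manip.regions_of('wrist',t):
        m=r['pixels']&(d>0);v,u=np.nonzero(m);P=w('wrist',s,np.c_[u,v],d[m])
        print(t,round(r['confidence'],2),np.round(r['xy']),len(u),np.round(np.median(P,0),4))
        if t=='filter_unit':
            a=P[(P[:,2]>.03)&(P[:,2]<.07)]; print(cv2.minAreaRect((a[:,:2]*1000).astype(np.float32)))
        if t in('lid','tab'): print(cv2.minAreaRect((P[:,:2]*1000).astype(np.float32)),np.percentile(P[:,2],[2,50,95]))
        if t=='tab':
            a=P[P[:,2]>.049];print('pad',cv2.minAreaRect((a[:,:2]*1000).astype(np.float32)),a[:,2].mean())
E
```

```text
time_s: 2.55
eef_pos: [0.387, 0.1204, 0.2748]
orientation: [3.141, 0.0, 2.449]
ft_force: [0.1, -0.1, 0.1]
gripper_width: 0.0008
grasp_force: 0.0
time_s: 3.22
eef_pos: [0.4686, -0.0016, 0.2695]
orientation: [3.142, -0.001, 2.448]
ft_force: [-0.5, 0.4, -0.2]
gripper_width: 0.0004
grasp_force: 0.0
[ 0.4686 -0.0016  0.2695] [ 3.1416e+00 -5.0000e-04  2.4475e+00]
filter_unit 0.62 [272. 180.] 7249 [0.451  0.0063 0.0394]
((503.4285583496094, -38.36054992675781), (113.43930053710938, 194.9637908935547), 50.33499526977539)
lid 0.68 [273. 221.] 4113 [ 0.4829 -0.0215  0.0436]
((482.97802734375, -21.399917602539062), (93.94027709960938, 44.188232421875), 50.13602066040039) [0.04192968 0.04358546 0.05933935]
tab 0.56 [274. 177.] 1307 [0.4497 0.0065 0.0429]
((455.5617980957031, 1.9286270141601562), (26.20448112487793, 55.584632873535156), 50.51947021484375) [0.03595438 0.0429036  0.05443796]
pad ((453.9368591308594, 3.1045379638671875), (25.024471282958984, 19.81439208984375), 50.35298156738281) 0.05318123063874973
tab_pad 0.93 [272. 174.] 1328 [0.4495 0.0063 0.0429]
```

View pics/w1.png

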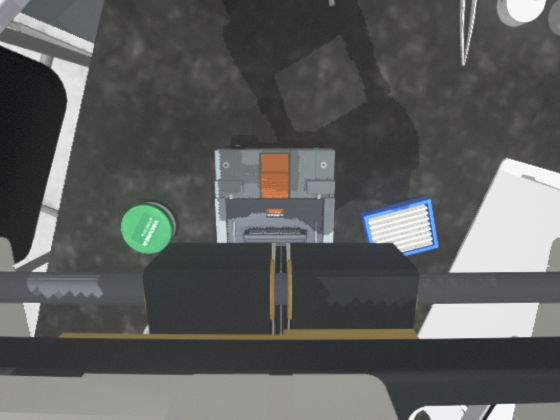

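The wrist view shows the unit with its tab end up: tab at (274,177), lid window and step at about (275,212–235), tin at (148,228) and new filter at (400,228). The gripper's black blocks cover rows 245–335. I'll check their shape in the depth before pressing.

Run:
```python
from h import *
z=np.load('w1.npz');d=z['d'];c=manip.get_calibration('wrist');K=np.array(c['intrinsics']);H=np.array(c['hand_eye'])
def T(u,v):
    q=und(np.array([[u,v]],float),K,c['k1'])[0];return ((H[:3,:3]@(np.r_[q,1]*d[v,u])+H[:3,3])*1000).round(0)
for v in (250,262,275,300,325): print(v,[T(u,v).tolist() for u in (150,180,230,265,274,280,286,300,400)])
# targets: pad centre, in tool axes/units from present pose
e=z['e'];R=Ro.from_euler('xyz',z['o']).as_matrix()
print((R.T@(np.array([.4539,.0031,.120])-e)/.025).round(3))
```

```text
250 [[-63.0, -140.0, 250.0], [36.0, -26.0, -11.0], [36.0, -13.0, -11.0], [37.0, -4.0, -11.0], [11.0, -3.0, 56.0], [9.0, -1.0, 61.0], [10.0, 2.0, 58.0], [36.0, 5.0, -10.0], [-67.0, 132.0, 260.0]]
262 [[-86.0, -150.0, 272.0], [36.0, -24.0, -18.0], [36.0, -12.0, -17.0], [36.0, -4.0, -18.0], [34.0, -2.0, -12.0], [4.0, -1.0, 59.0], [10.0, 2.0, 45.0], [36.0, 4.0, -17.0], [36.0, 27.0, -18.0]]
275 [[35.0, -29.0, -22.0], [35.0, -23.0, -22.0], [35.0, -11.0, -23.0], [35.0, -4.0, -22.0], [31.0, -2.0, -13.0], [31.0, -1.0, -14.0], [31.0, 1.0, -14.0], [35.0, 4.0, -23.0], [35.0, 26.0, -23.0]]
300 [[29.0, -30.0, -23.0], [29.0, -23.0, -22.0], [30.0, -12.0, -24.0], [29.0, -4.0, -23.0], [26.0, -2.0, -17.0], [26.0, -1.0, -17.0], [26.0, 1.0, -16.0], [29.0, 4.0, -23.0], [30.0, 26.0, -24.0]]
325 [[23.0, -30.0, -23.0], [23.0, -23.0, -23.0], [23.0, -12.0, -24.0], [23.0, -4.0, -23.0], [-5.0, -3.0, 20.0], [-141.0, -1.0, 230.0], [-5.0, 2.0, 20.0], [23.0, 4.0, -23.0], [23.0, 27.0, -23.0]]
[ 0.571 -0.23   5.98 ]
```

```bash
python3 -m creep '[{"translation":[0.14,-0.06,0.5],"rotation":[0,0,0],"gripper":0},{"translation":[0.14,-0.06,0.9],"rotation":[0,0,0],"gripper":0},{"translation":[0.14,-0.06,0.9],"rotation":[0,0,0],"gripper":0},{"translation":[0.15,-0.05,0.9],"rotation":[0,0,0],"gripper":0},{"translation":[0,0,0.9],"rotation":[0,0,0],"gripper":0},{"translation":[0,0,0.9],"rotation":[0,0,0],"gripper":0},{"translation":[0,0,0.6],"rotation":[0,0,0],"gripper":0},{"translation":[0,0,0],"rotation":[0,0,0],"gripper":0}]'
python3 -m creep '[{"translation":[0,0,0.1],"rotation":[0,0,0],"gripper":0},{"translation":[0,0,0.1],"rotation":[0,0,0],"gripper":0},{"translation":[0,0,0.08],"rotation":[0,0,0],"gripper":0},{"translation":[0,0,0.08],"rotation":[0,0,0],"gripper":0},{"translation":[0,0,0.06],"rotation":[0,0,0],"gripper":0},{"translation":[0,0,0],"rotation":[0,0,0],"gripper":0},{"translation":[0,0,0],"rotation":[0,0,0],"gripper":0}]'
```

```text
time_s: 4.13
eef_pos: [0.4519, 0.0046, 0.1274]
orientation: [-3.139, -0.005, 2.451]
ft_force: [-1.6, 1.0, 0.9]
gripper_width: 0.0005
grasp_force: 0.0
time_s: 4.72
eef_pos: [0.4541, 0.0037, 0.1196]
orientation: [3.141, 0.001, 2.45]
ft_force: [0.3, -0.2, 1.0]
gripper_width: 0.0004
grasp_force: 0.7
```

```bash
python3 -m creep '[{"translation":[0,0,0.04],"rotation":[0,0,0],"gripper":0},{"translation":[0,0,0.04],"rotation":[0,0,0],"gripper":0},{"translation":[0,0,0.04],"rotation":[0,0,0],"gripper":0},{"translation":[0,0,0],"rotation":[0,0,0],"gripper":0},{"translation":[0,0,0],"rotation":[0,0,0],"gripper":0}]'; python3 -m creep '[{"translation":[0,0,0.03],"rotation":[0,0,0],"gripper":0},{"translation":[0,0,0.03],"rotation":[0,0,0],"gripper":0},{"translation":[0,0,0],"rotation":[0,0,0],"gripper":0},{"translation":[0,0,0],"rotation":[0,0,0],"gripper":0}]'
```

```text
time_s: 5.13
eef_pos: [0.4552, 0.003, 0.1172]
orientation: [3.14, 0.004, 2.45]
ft_force: [1.4, -3.7, 7.2]
gripper_width: 0.0005
grasp_force: 3.6
time_s: 5.47
eef_pos: [0.4555, 0.0028, 0.1164]
orientation: [3.14, 0.005, 2.45]
ft_force: [0.1, -5.5, 14.0]
gripper_width: 0.0003
grasp_force: 6.9
```

```bash
python3 -m creep '[{"translation":[0,0,-0.2],"rotation":[0,0,0],"gripper":0},{"translation":[0,0,-0.6],"rotation":[0,0,0],"gripper":0},{"translation":[0,0,-0.8],"rotation":[0,0,0],"gripper":0},{"translation":[0.6,0,-0.8],"rotation":[0,0,0],"gripper":0},{"translation":[0.6,0,-0.2],"rotation":[0,0,0],"gripper":0},{"translation":[0,0,0],"rotation":[0,0,0],"gripper":0},{"translation":[0,0,0],"rotation":[0,0,0],"gripper":0}]'
python3 - <<'E'
from h import *
s,p,d=snap('wrist','w2.png')
O=np.array([.4539,.0031]); a=np.array([np.cos(-.692),np.sin(-.692)]); b=np.array([-a[1],a[0]])
def uf(P): q=P[:,:2]-O; return np.c_[q@a*1000-89,q@b*1000,P[:,2]*1000]
z=np.load('w1.npz'); s1={'eef_pos':z['e'],'orientation':z['o']}
def prof(s,d):
    v,u=np.nonzero(d>0);Q=uf(w('wrist',s,np.c_[u,v],d[d>0]))
    out=[]
    for x in range(-112,-10,3):
        m=(abs(Q[:,0]-x)<1.5)&(abs(Q[:,1])<9)&(Q[:,2]<75); out.append((x,round(float(np.median(Q[m,2])),1) if m.sum()>3 else None))
    return out
print(prof(s1,z['d']));print(prof(s,d)); print(s['eef_pos'],s['ft_force'])
cv2.imwrite('pics/w2c.png',cv2.resize(p[100:320,150:420,::-1],None,fx=2.5,fy=2.5))
E
```

```text
time_s: 6.05
eef_pos: [0.4304, 0.0232, 0.1799]
orientation: [3.141, 0.0, 2.451]
ft_force: [-0.1, -0.8, 0.7]
gripper_width: 0.0007
grasp_force: 0.0
[(-112, 37.3), (-109, 37.3), (-106, 37.2), (-103, 37.6), (-100, 38.1), (-97, 53.0), (-94, 53.7), (-91, 53.4), (-88, 53.4), (-85, 53.5), (-82, 53.7), (-79, 52.6), (-76, 37.6), (-73, 37.9), (-70, 43.3), (-67, 43.3), (-64, 43.1), (-61, 42.6), (-58, 35.7), (-55, 39.0), (-52, 43.2), (-49, 43.4), (-46, 43.4), (-43, 52.0), (-40, 59.2), (-37, 59.3), (-34, 59.0), (-31, 57.3), (-28, None), (-25, None), (-22, None), (-19, None), (-16, None), (-13, None)]
[(-112, 37.3), (-109, 37.1), (-106, 37.1), (-103, 36.8), (-100, 36.1), (-97, None), (-94, None), (-91, None), (-88, None), (-85, None), (-82, None), (-79, None), (-76, None), (-73, None), (-70, None), (-67, None), (-64, None), (-61, None), (-58, None), (-55, None), (-52, None), (-49, 41.9), (-46, 43.6), (-43, 44.1), (-40, 44.2), (-37, 45.1), (-34, None), (-31, None), (-28, None), (-25, None), (-22, None), (-19, None), (-16, None), (-13, None)]
[0.43037689 0.02315074 0.1798898 ] [-0.1143698  -0.7737756   0.72725654]
```

View pics/w2c.png

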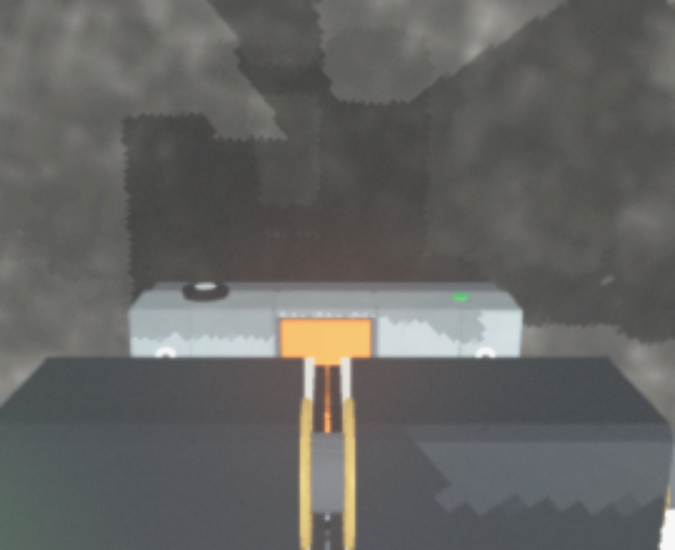

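The view is mostly blocked by the gripper, with the unit's front edge at about (325,330). The depth profile shows the step's face moved from unit x = -43 to about -37, so the lid is released. Next I set the fingers into the gap and check before pushing.

```bash
python3 -m creep '[{"translation":[-0.5,0,0],"rotation":[0,0,0],"gripper":0},{"translation":[-0.8,0,0],"rotation":[0,0,0],"gripper":0},{"translation":[-0.7,0,0],"rotation":[0,0,0],"gripper":0},{"translation":[-0.48,0,0],"rotation":[0,0,0],"gripper":0},{"translation":[0,-0.02,0],"rotation":[0,0,0],"gripper":0},{"translation":[0,0,0],"rotation":[0,0,0],"gripper":0},{"translation":[0,0,0],"rotation":[0,0,0],"gripper":0}]'
```

```text
time_s: 6.68
eef_pos: [0.4774, -0.017, 0.1791]
orientation: [-3.141, -0.002, 2.449]
ft_force: [-0.3, 0.1, 0.5]
gripper_width: 0.0004
grasp_force: 0.0
```

```bash
python3 -m creep '[{"translation":[0,0,0.4],"rotation":[0,0,0],"gripper":0},{"translation":[0,0,0.7],"rotation":[0,0,0],"gripper":0},{"translation":[0,0,0.7],"rotation":[0,0,0],"gripper":0},{"translation":[0,0,0.45],"rotation":[0,0,0],"gripper":0},{"translation":[0,0,0.2],"rotation":[0,0,0],"gripper":0},{"translation":[0,0,0.09],"rotation":[0,0,0],"gripper":0},{"translation":[0,0,0],"rotation":[0,0,0],"gripper":0},{"translation":[0,0,0],"rotation":[0,0,0],"gripper":0}]'
```

```text
time_s: 7.35
eef_pos: [0.4783, -0.0169, 0.1168]
orientation: [3.141, 0.001, 2.45]
ft_force: [0.6, -0.2, -0.2]
gripper_width: 0.0003
grasp_force: 0.0
```

```bash
python3 -m creep '[{"translation":[-0.1,0,0],"rotation":[0,0,0],"gripper":0},{"translation":[-0.1,0,0],"rotation":[0,0,0],"gripper":0},{"translation":[-0.1,0,0],"rotation":[0,0,0],"gripper":0},{"translation":[-0.06,0,0],"rotation":[0,0,0],"gripper":0},{"translation":[-0.06,0,0],"rotation":[0,0,0],"gripper":0},{"translation":[-0.06,0,0],"rotation":[0,0,0],"gripper":0},{"translation":[-0.08,0,0],"rotation":[0,0,0],"gripper":0},{"translation":[-0.08,0,0],"rotation":[0,0,0],"gripper":0}]'
python3 -m creep '[{"translation":[-0.1,0,0],"rotation":[0,0,0],"gripper":0},{"translation":[-0.1,0,0],"rotation":[0,0,0],"gripper":0},{"translation":[-0.1,0,0],"rotation":[0,0,0],"gripper":0},{"translation":[-0.1,0,0],"rotation":[0,0,0],"gripper":0},{"translation":[-0.1,0,0],"rotation":[0,0,0],"gripper":0},{"translation":[-0.1,0,0],"rotation":[0,0,0],"gripper":0},{"translation":[-0.1,0,0],"rotation":[0,0,0],"gripper":0},{"translation":[-0.1,0,0],"rotation":[0,0,0],"gripper":0}]'
```

```text
time_s: 8.02
eef_pos: [0.4904, -0.0273, 0.1162]
orientation: [-3.142, -0.0, 2.45]
ft_force: [-0.6, 0.9, 0.3]
gripper_width: 0.0002
grasp_force: 0.5
time_s: 8.68
eef_pos: [0.506, -0.0402, 0.1162]
orientation: [3.142, -0.0, 2.45]
ft_force: [-0.4, 0.3, -0.7]
gripper_width: 0.0002
grasp_force: 0.1
```

```bash
python3 -m creep '[{"translation":[-0.12,0,0],"rotation":[0,0,0],"gripper":0},{"translation":[-0.12,0,0],"rotation":[0,0,0],"gripper":0},{"translation":[-0.12,0,0],"rotation":[0,0,0],"gripper":0},{"translation":[-0.12,0,0],"rotation":[0,0,0],"gripper":0},{"translation":[-0.12,0,0],"rotation":[0,0,0],"gripper":0},{"translation":[-0.12,0,0],"rotation":[0,0,0],"gripper":0},{"translation":[-0.12,0,0],"rotation":[0,0,0],"gripper":0},{"translation":[-0.12,0,0],"rotation":[0,0,0],"gripper":0}]'
python3 -m creep '[{"translation":[-0.12,0,0],"rotation":[0,0,0],"gripper":0},{"translation":[-0.12,0,0],"rotation":[0,0,0],"gripper":0},{"translation":[-0.12,0,0],"rotation":[0,0,0],"gripper":0},{"translation":[-0.12,0,0],"rotation":[0,0,0],"gripper":0},{"translation":[-0.1,0,0],"rotation":[0,0,0],"gripper":0},{"translation":[-0.1,0,0],"rotation":[0,0,0],"gripper":0},{"translation":[-0.1,0,0],"rotation":[0,0,0],"gripper":0},{"translation":[-0.1,0,0],"rotation":[0,0,0],"gripper":0}]'
```

```text
time_s: 9.35
eef_pos: [0.5245, -0.0555, 0.1162]
orientation: [3.142, -0.0, 2.45]
ft_force: [-0.5, 0.5, 0.3]
gripper_width: 0.0006
grasp_force: 0.2
time_s: 10.02
eef_pos: [0.5414, -0.0695, 0.1162]
orientation: [3.141, -0.0, 2.45]
ft_force: [-1.0, 0.2, 0.5]
gripper_width: 0.0004
grasp_force: 0.3
```

```bash
python3 -m creep '[{"translation":[-0.1,0,0],"rotation":[0,0,0],"gripper":0},{"translation":[-0.1,0,0],"rotation":[0,0,0],"gripper":0},{"translation":[-0.08,0,0],"rotation":[0,0,0],"gripper":0},{"translation":[-0.06,0,0],"rotation":[0,0,0],"gripper":0},{"translation":[-0.04,0,0],"rotation":[0,0,0],"gripper":0},{"translation":[-0.02,0,0],"rotation":[0,0,0],"gripper":0},{"translation":[0,0,0],"rotation":[0,0,0],"gripper":0},{"translation":[0,0,0],"rotation":[0,0,0],"gripper":0}]'
python3 -m creep '[{"translation":[0.1,0,0],"rotation":[0,0,0],"gripper":0},{"translation":[0.3,0,0],"rotation":[0,0,0],"gripper":0},{"translation":[0.2,0,-0.3],"rotation":[0,0,0],"gripper":0},{"translation":[0,0,-0.8],"rotation":[0,0,0],"gripper":0},{"translation":[0,0,-1],"rotation":[0,0,0],"gripper":0},{"translation":[0,0,-1],"rotation":[0,0,0],"gripper":0},{"translation":[0.5,0,-1],"rotation":[0,0,0],"gripper":0},{"translation":[0.9,0,-1],"rotation":[0,0,0],"gripper":0}]'
python3 -m creep '[{"translation":[1,0,-0.9],"rotation":[0,0,0],"gripper":0},{"translation":[1,0,-0.5],"rotation":[0,0,0],"gripper":0},{"translation":[1,0,0],"rotation":[0,0,0],"gripper":0},{"translation":[1,0,0],"rotation":[0,0,0],"gripper":0},{"translation":[0.5,0,0],"rotation":[0,0,0],"gripper":0},{"translation":[0,0,0],"rotation":[0,0,0],"gripper":0},{"translation":[0,0,0],"rotation":[0,0,0],"gripper":0}]'
python3 - <<'E'
from h import *
O=np.array([.4539,.0031]); a=np.array([np.cos(-.692),np.sin(-.692)]); b=np.array([-a[1],a[0]])
def uf(P): q=P[:,:2]-O; return np.c_[q@a*1000-89,q@b*1000,P[:,2]*1000]
for n in('wrist','top'):
    s,p,d=snap(n,n+'3.png')
    v,u=np.nonzero(d>0);Q=uf(w(n,s,np.c_[u,v],d[d>0]))
    print(n,s['eef_pos'].round(3) if n=='wrist' else '',[(x,round(float(np.median(Q[m,2])),1)) for x in range(-100,120,4) for m in [(abs(Q[:,0]-x)<2)&(abs(Q[:,1]-0)<9)&(Q[:,2]<75)] if m.sum()>2])
    for t in ('lid','tab','new_filter','tin','bottle'):
        for r in manip.regions_of(n,t)[:1]:
            m=r['pixels']&(d>0);v,u=np.nonzero(m);P=w(n,s,np.c_[u,v],d[m]);print(t,round(r['confidence'],2),np.median(P,0).round(3),uf(P).min(0).round(),uf(P).max(0).round())
    if n=='wrist': W=p
    else: T=cv2.resize(p[150:285,190:330],(435,420))
cv2.imwrite('pics/end.png',cv2.resize(np.hstack([W,T])[:,:,::-1],(800,338)))
E
```

```text
time_s: 10.68
eef_pos: [0.549, -0.0758, 0.1162]
orientation: [3.141, 0.0, 2.45]
ft_force: [0.3, 0.7, 0.5]
gripper_width: 0.0002
grasp_force: 0.0
time_s: 11.35
eef_pos: [0.5106, -0.0442, 0.2453]
orientation: [3.141, 0.002, 2.449]
ft_force: [-0.8, 0.7, 0.0]
gripper_width: 0.0006
grasp_force: 0.0
time_s: 11.93
eef_pos: [0.4239, 0.0281, 0.2792]
orientation: [3.141, 0.001, 2.451]
ft_force: [0.2, -0.1, 0.5]
gripper_width: 0.0003
grasp_force: 0.0
wrist [0.424 0.028 0.279] [(-100, 42.4), (-96, 53.3), (-92, 53.5), (-88, 53.4), (-84, 53.8), (-80, 52.8), (-72, 37.1), (4, 31.2), (8, 35.0), (12, 38.5), (16, 40.4), (20, 43.5), (24, 43.8)]
tab 0.75 [0.447 0.009 0.05 ] [-139.  -12.   35.] [-73.  11. 215.]
new_filter 0.89 [0.58  0.098 0.011] [-165.   30.   -1.] [-26. 180. 302.]
tin 0.72 [ 0.389 -0.135  0.019] [ -62. -167.   -1.] [ -34. -131.   21.]
top  [(-100, 53.6), (-96, 54.7), (-92, 54.6), (-88, 55.0), (-84, 54.4), (-80, 40.2), (-76, 38.0), (-72, 37.8), (-68, 38.7), (-64, 40.4), (-60, 29.1), (-56, 39.6), (-52, 29.4), (-48, 35.4), (-44, 25.4), (-40, 28.3), (-36, 28.0), (-32, 26.2), (-28, 29.5), (-24, 27.7), (-20, 24.6), (-16, 29.3), (-12, 27.5), (-8, 26.5), (-4, 28.7), (0, 29.1), (4, 34.6), (8, 39.2), (12, 38.9), (16, 44.3), (20, 43.6), (24, 43.3), (28, 40.3), (32, 43.1), (36, 44.2), (40, 44.6), (44, 57.7), (48, 60.5), (52, 58.7), (56, 57.2), (60, 54.8), (64, 53.3), (68, 50.4), (72, 49.2), (76, 45.3), (80, 44.6), (84, 44.5), (88, 44.4), (92, 45.0), (96, 43.4), (100, 44.4), (104, 43.8), (108, 39.7), (112, 50.6), (116, 52.2)]
lid 0.93 [ 0.564 -0.313  0.005] [ 138. -231.   -3.] [ 262. -113.   24.]
tab 0.8 [ 0.453 -0.002  0.039] [-115.  -18.   16.] [-60.  11.  59.]
new_filter 0.71 [0.582 0.07  0.01 ] [-70.  91.  -3.] [  4. 177.  20.]
tin 0.85 [ 0.405 -0.137  0.02 ] [ -65. -167.   -1.] [  -9. -112.   24.]
bottle 0.55 [ 0.499 -0.18   0.094] [  43. -136.   -1.] [ 88. -89.  98.]
```

View pics/end.png

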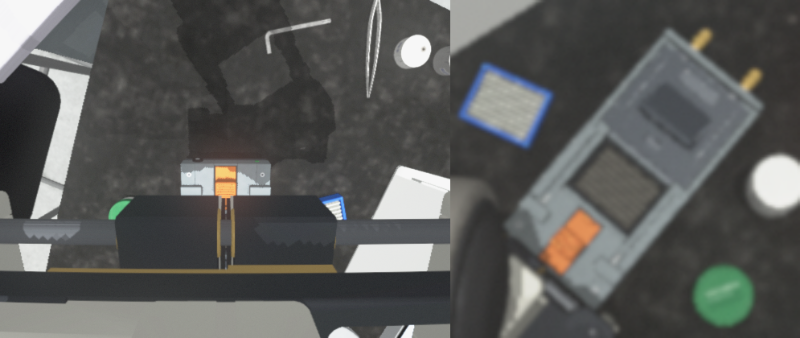

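The top view (right) shows the whole well open at about (620,185). The lid lies flat at the rear deck at about (685,105), the tab is back up (pad at 53.5 mm), and the bystanders are unmoved. The lid travelled about 87 mm, and the arm is clear of the unit.

```bash
python3 -c "
from workcell import manip
print(manip.sign_off())"
```

```text
the job is handed in; nothing more can be done
None
```

The job is handed in at about 12 s of the 38 s: the tab was pressed in and has sprung back up, the lid was pushed about 87 mm and lies flat on the rear deck with the well fully open, and the old filter and the things round the unit were not touched.

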